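# Load a tea tin under the hold-down arm of a bench labeller

## Robot

A 7-joint arm with a two-finger parallel gripper is mounted at the origin on the work surface. World frame = base frame: x ahead of the robot, y to its left, z up, the work surface at z = 0. Lengths are in m, angles in rad, forces in N, time in s.
With the tool pointing down it reaches from about 0.4 to 0.85 m from the base axis. Payload 10.4 kg.
Tool frame: the origin (TCP) lies at the very end of the fingers, on their centre line; the grasp point (between the pads) lies 19 mm behind it; z points along the fingers, y is the direction in which the jaws open and shut (so a half turn about z gives the same grasp; the last joint's range is limited). The gripper opens to 85 mm and grips with 20 to 120 N. Pads are 22 mm wide; open, the fingers measure 114 mm over their backs; the gripper's body (76 mm by 85 mm) begins 54 mm behind the grasp point. The pads swing forward as they close: fully open they stand 13 mm farther back than shut.
Start: joints at [-1.161, 0.332, -0.065, 1.46, 0.022, 1.35, -0.088], TCP at [0.262, 0.567, 0.231] pointing down, gripper open.
Joint ranges: [-2.6, 2.6], [-0.5, 2.12], [-1.47, 1.34], [0.16, 2.42], [-1.27, 4.41], [0.06, 2.06], [-2.6, 2.6]. Speed limits (rad/s): [2.22, 2.22, 2.79, 2.79, 3.14, 3.14, 3.14].

## Interface

Orientations are given as a unit quaternion [x, y, z, w].
In Python, from workcell import get_obs, camera, camera_info, hand_in gives the robot as it stands.
- The arm moves only by the tool move_arm, never from a script. Its argument "moves" is a list of rows, each a list of 3 entries, a list of its own where there are three numbers: the shift along the tool's x, y, z in units of 25 mm (1.0 is 25 mm), then the turn, a rotation vector about the tool's x, y, z in degrees, then the opening, from 0 (shut) to 1 (fully open). A call has 1 to 5 rows; each row shifts and turns the commanded pose from where the row before left it, along the tool's axes as they then stand; what a row does not reach is not made up. A row lasts 1/8 s, in which the tool goes at most 62.5 mm and 10.7 degrees, less where a joint would pass 70% of its speed; a pose out of reach is approached as far as the arm can. A call is refused whole if a number of a shift passes 1 or a number of a turn 10.7, either way. A call with a gripper value outside its range is refused whole. The fingers move at their own pace and stop on an object; "squeeze" is the grip in N (left out, the last holds). Time passes only in rows, so rows that do not move let the fingers close. It gives the time, the measured TCP pose, the force and the opening at its end, in the units of the state.
- get_obs(): the state, without advancing time (a new reading comes with each control period).
- camera(name): name is "scene" or "top"; returns the picture (480x640x3 uint8, red, green, blue); there is no depth.
- camera_info(name): a dict with "fx", "fy", "cx", "cy" (pixels), "D" ([k1, k2, p1, p2, k3] as OpenCV has them; the pictures are not rectified), "origin" and "rotation" of the camera in the world. Camera axes: x right, y down, z forward; pixel columns grow to the right and rows downward; lengths in m; the calibration is good to about 2 mm. A picture is of the moment at which its call begins. camera_info takes no time and is no camera call.
- hand_in(): hands the job in, once; it reports no verdict.
The state is a dict: "clock": time; "joint_pos": joint angles; "joint_velocities": joint speeds; "tau": joint torques, N m; "position": TCP position; "ee_rot": TCP orientation; "ft_force": force on the tool from outside, world axes, zero at the start; "torque": the same for the moment, N m; "grip_width": opening from 0.0 (shut) to 1.0 (fully open).
Only numpy, scipy, OpenCV 4.12 (cv2) and the standard library are available. Lean on these libraries where they do the work, as an engineer would, in place of code of your own. Each camera call takes 0.05 s, during which the arm holds its last target. There are 200 camera calls.

## Task

Load the blank tea tin into the bench labeller, ready for its label: push the sprung hold-down arm back, tuck the tin in beneath its roller so that it lies down in the cradle between the two drive rollers, and slide it along until its base is pressed snugly home against the side guide. Then let go, leaving the arm bearing down on the tin; the tin is thin-walled and dents easily, so feel your way and never force it, and leave the labelled tin and the other things where they are.

Things in the scene. Friction and masses are not known exactly. Their poses are not given: they have to be found in the camera images.
- labeler: Bench labeller for round tins, grey, fixed; base 300 x 250 mm. Origin on the counter below the middle of the cradle; +x to its rear (label roll, beyond x = 120 mm, 90 mm high), -x to its open front where tins go in (nothing there above z = 50 mm), +y along the rollers, z up. Low side plates at y = -115 and +115 mm, 71 mm high.
- cradle (a point): Where the middle of a tin's axis lies when seated in mid cradle: labeller x = 0, y = 0, z = 80 mm, axes as the labeller's. The cradle is two braked rubber drive rollers along y, diameter 25 mm, 200 mm long, at labeller x = -29 and +29 mm, axes at z = 49 mm (tops 61.5 mm), so a tin coming in from the front clears them with its axis above z = 92 mm.
- hold_arm (a joint): Sprung hold-down arm, a steel yoke 48 mm wide leaning forward over the cradle. 0 = at rest on its stop; grows (rad) as it swings up and back, to 0.9; about 0.17 on a seated tin, on which it bears from above and behind with about 5 N. Pushing its roller from the front swings it back at about 6 to 10 N; pressing down on the roller drives it onto its stop and jams.
- pivot (a point): Pivot of the hold-down arm, low behind the cradle: labeller x = 104, y = 0, z = 56 mm. The roller's axis is 99 mm from it; at rest it is at labeller x = 14, z = 98 mm.
- press_roller: Free-turning rubber roller at the end of the hold-down arm, diameter 20 mm, 36 mm long along the labeller's y, middle at labeller y = 0; origin at its middle. Its own turn about its axis means nothing. Pressed against it with over 18 N (jammed), the tin dents.
- guide: Side guide of the labeller: aluminium T-shaped blade between the drive rollers, firmly clamped at a setting of labeller y = 26 to 52 mm (it varies). Origin: on the face that looks to labeller -y and stops the tin's base, at x = 0, z = 0; axes as the labeller's. Its top is at z = 64 mm: fingers on a seated tin's ends pass over it if they reach less than 12 mm below the tin's axis.
- tin: The blank tea tin: bare metal cylinder with slip lid, no paper label, diameter 60, 62 mm long, 80 to 150 g, thin wall. Lies in one of the tray's troughs, axis 41 mm above the counter. Origin mid axis; its y is the cylinder axis, +y to the base, -y to the lid; rolled about y by any angle. Grip its flat ends from above (62 mm). Friction on the rollers and arm 0.35 to 0.85.
- tin_base (a point): Centre of the blank tin's base (the flat end away from the lid), on its axis, 31 mm from its middle. A snug seat against the guide takes a push of about 5 to 10 N on the guide itself, on top of the drag of the arm and rollers (3 to 8 N); over 12 N on the guide dents the rim.
- tray: Wooden tin tray fixed to the counter, 170 x 100 mm, 6 mm thick, with two troughs along its y at x = -37.5 and +37.5 mm, each of two 40 mm long round ribs, so that a tin overhangs them 11 mm at each end. Origin under its centre.
- labelled_tin: Bystander: a tin like the blank one that already wears its label, a band of brown kraft paper round its middle, lying in the other trough. Origin mid axis, y along the axis.
- tea_bowl: Bystander: ceramic tea bowl, 84 mm across, 62 mm high. Origin under its centre.
- gift_box: Bystander: wooden gift box 90 x 90 x 75 mm. Origin under its centre.
- standing_caddy: Bystander: tea caddy standing upright, diameter 66 mm, 100 mm high. Origin under its centre.
There are look-alikes about, which are no part of the job. What is shaped like the tin but orange, pink or red is not meant.

How it is judged:
By the outcome, as a careful person would: the job done as asked, in the order asked, and still so for the second after the job is handed in, with the robot touching nothing.
It also fails if it takes over 58 s, if anything falls off the work surface, if the arm or the gripper's body presses on something with over 40 N, if the wrist force passes 120 N, or if a joint passes its speed limit or range.

## Working session

There is one attempt and no reset: what is moved stays moved. The work goes in short steps, Python scripts to look and compute and a tool call to move; the robot and the scene stay as the last step left them, time stands still between calls to the robot, and variables do not carry over. Pictures are saved under pics/ and viewed, about 8 in all and at most 12, crops included, and the job is handed in when it is done.

Besides the shell and the picture viewer there is one more tool, called by a JSON object that holds its "op" and its "data". move_arm: Moves the arm, as the interface text tells. Its arguments: {"type":"object","properties":{"moves":{"type":"array","items":{"type":"array"}},"squeeze":{"type":"number"}},"required":["moves"]}

```bash
mkdir -p pics
cat > h.py <<'E'
import numpy as np, cv2
from workcell import get_obs, camera, camera_info, hand_in
def cam(n):
    i=camera_info(n);K=np.array([[i['fx'],0,i['cx']],[0,i['fy'],i['cy']],[0,0,1.]]);return K,np.array(i['D']),np.array(i['origin']),np.array(i['rotation'])
def ray(n,uv):
    K,D,o,R=cam(n);p=cv2.undistortPoints(np.array(uv,float).reshape(-1,1,2),K,D).reshape(-1,2)
    d=np.c_[p,np.ones(len(p))]@R.T;return o,d/np.linalg.norm(d,axis=1)[:,None]
def onz(n,uv,z):
    o,d=ray(n,uv);return o+d*((z-o[2])/d[:,2])[:,None]
def proj(n,X):
    K,D,o,R=cam(n);return cv2.projectPoints(np.array(X,float).reshape(-1,1,3),cv2.Rodrigues(R.T)[0],-R.T@o,K,D)[0].reshape(-1,2)
def tri(a,ua,b,ub):
    o1,d1=ray(a,ua);o2,d2=ray(b,ub);out=[]
    for x,y in zip(d1,d2):
        A=np.c_[x,-y];s=np.linalg.lstsq(A,o2-o1,rcond=None)[0];p=o1+s[0]*x;q=o2+s[1]*y;out.append(np.r_[(p+q)/2,np.linalg.norm(p-q)])
    return np.array(out)
E
python3 - <<'E'
from h import *
for n in("scene","top"):
    im=camera(n);cv2.imwrite(f"pics/{n}0.png",im[:,:,::-1]);K,D,o,R=cam(n);print(n,o.round(3),R.round(2).tolist(),K[0,0],D)
o=get_obs();print({k:np.round(v,3) for k,v in o.items()})
E
```

```text
scene [1.341 0.487 0.817] [0.42, 0.79, -0.39, -0.22] 610.4949019385034 [-0.03378311  0.          0.          0.          0.        ]
top [ 0.435 -0.037  1.096] [-0.7, 0.71, -0.03, 0.03] 473.23285027654504 [-0.10689332  0.          0.          0.          0.        ]
{'clock': np.float64(0.1), 'joint_pos': array([-1.161,  0.333, -0.065,  1.461,  0.022,  1.35 , -0.089]), 'joint_velocities': array([-0.   , -0.002,  0.   , -0.001, -0.   ,  0.   ,  0.001]), 'tau': array([ 2.0000e-03, -6.2675e+01,  4.9000e-02, -3.9243e+01,  1.6000e-02,
        7.0000e-03, -0.0000e+00]), 'position': array([0.262, 0.567, 0.231]), 'ee_rot': array([ 0.215,  0.977, -0.001, -0.   ]), 'ft_force': array([ 0.549, -0.802,  0.317]), 'torque': array([-0.014,  0.042, -0.019]), 'grip_width': np.float64(1.001)}
```

View pics/scene0.png

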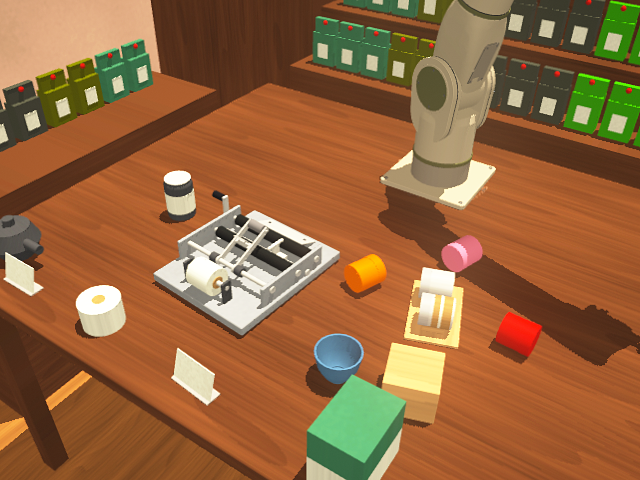

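View pics/top0.png

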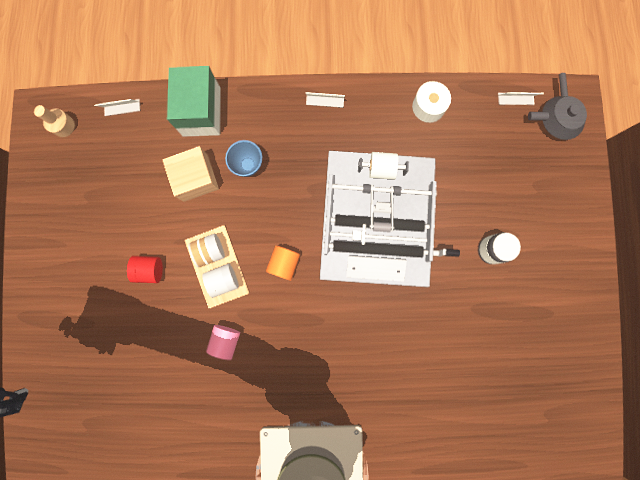

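Candidates shaped like the tin: red (145,269), orange (283,262) and pink (223,341) are excluded by colour. In the tray, (208,250) has a brown band and (220,281) is plain white metal, so it fits the blank. I'll confirm in an enlarged crop.

Run:
```python
from h import *
t=cv2.imread("pics/top0.png");s=cv2.imread("pics/scene0.png")
a=cv2.resize(t[222:312,180:255],None,fx=5,fy=5,interpolation=cv2.INTER_CUBIC)[:300*2]
b=cv2.resize(s[260:352,400:470],None,fx=5,fy=5,interpolation=cv2.INTER_CUBIC)
h=460;c=np.hstack([cv2.resize(a,(375,h)),cv2.resize(b,(350,h))])
cv2.imwrite("pics/crop1.png",c)
cv2.imwrite("pics/crop2.png",cv2.resize(t[145:292,315:445],None,fx=4,fy=4,interpolation=cv2.INTER_CUBIC))
```

```text
(no output)
```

View pics/crop1.png

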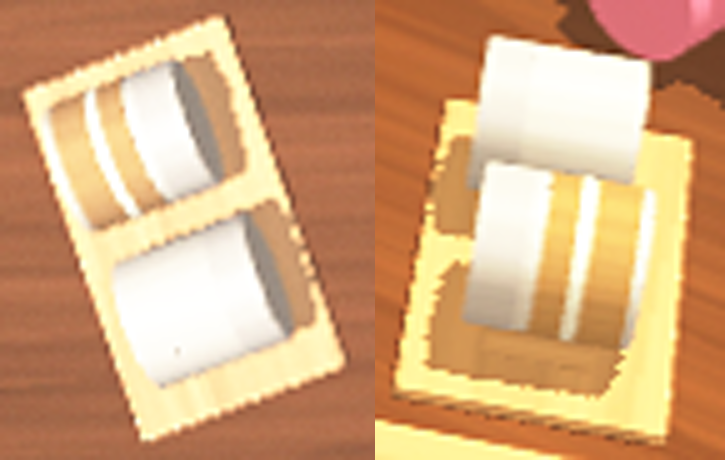

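View pics/crop2.png

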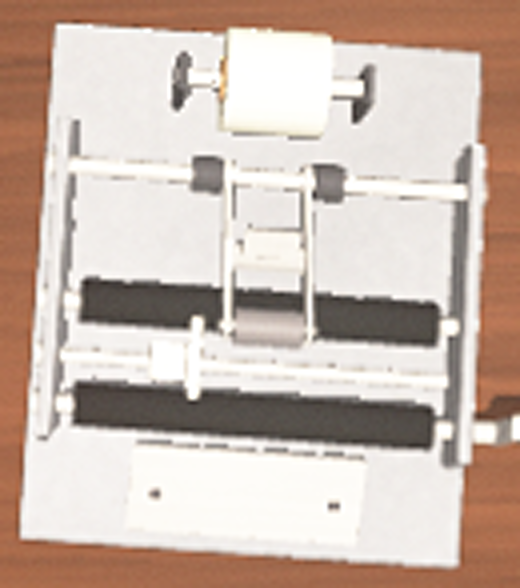

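The crop confirms it: the blank (top px 220,281) has no band, with a faint seam towards the right end. The neighbour at (208,250) wears the kraft band. The labeller crop shows the roller, the yoke and the guide blade at about (364,234) in top. Next I'll measure all of these.

```bash
cat > m.py <<'E'
from h import *
from scipy.optimize import least_squares
T=lambda p:[[x/5+180-.4,y*90/460+222-.4] for x,y in p]
S=lambda p:[[(x-375)/5+400-.4,y/5+260-.4] for x,y in p]
L=lambda p:[[x/4+315-.4,y/4+145-.4] for x,y in p]
# labeller plate corners: rear+y, rear-y, front-y, front+y
ct=L([(55,25),(480,55),(460,567),(22,540)])
g=cv2.imread("pics/scene0.png")
cs=[(240,330),(156,275),None,(340,255)]
print("plate tri",tri("top",[ct[0],ct[1],ct[3]],"scene",[cs[0],cs[1],cs[3]]).round(4).tolist())
for z in(.012,.02):
    P=onz("top",ct,z);print(z,"sides",[np.linalg.norm(P[i]-P[(i+1)%4]).round(4) for i in range(4)],P.round(4).tolist(), 'c',P.mean(0).round(4))
    e=P[0]-P[3]+P[1]-P[2];print('yaw x',np.degrees(np.arctan2(e[1],e[0])).round(2))
# tin
e1=T([(115,262),(250,213)]);e2=T([(160,386),(288,335)]);e3=S([(490,37),(650,62)])
def pl(n,e,s):
    o,d=ray(n,e);N=np.cross(d[0],d[1]);return o,s*N/np.linalg.norm(N)
A=onz("top",e1,.05);B=onz("top",e2,.05);m=(A+B).mean(0)/2
m=(A.mean(0)+B.mean(0))/2
planes=[pl("top",e1,1),pl("top",e2,1),pl("scene",e3,1)]
planes=[(o,n*np.sign((np.r_[m[:2],.041]-o)@n)) for o,n in planes]
lat=(A+B)[1]-(A+B)[0];yaw=np.arctan2(lat[1],lat[0]);u=np.array([-np.sin(yaw),np.cos(yaw),0])
def f(v):
    p=m*[1,1,0]+u*v[0]+[0,0,v[1]];return [(p-o)@n-v[2] for o,n in planes]
r=least_squares(f,[0,.041,.03]);print("tin lateral,z,radius",r.x.round(4))
p=m*[1,1,0]+u*r.x[0];print("axis yaw(deg) from edges (lid->right dir)",np.degrees(yaw).round(1),"point",p.round(4))
E1=onz("top",T([(133,325),(262,270)]),.071);print("apex ends",E1.round(4).tolist(),np.linalg.norm(E1[0]-E1[1]).round(4),E1.mean(0).round(4))
# profile along the axis
im=cv2.cvtColor(cv2.imread("pics/top0.png"),cv2.COLOR_BGR2GRAY).astype(np.float32)
w=u*0+(E1[1]-E1[0])/np.linalg.norm(E1[1]-E1[0])
for off in(-.008,0,.008):
    q=E1.mean(0)+u*off+np.arange(-.036,.037,.003)[:,None]*w;uv=proj("top",q).astype(np.float32)
    print(cv2.remap(im,uv[:,0].copy(),uv[:,1].copy(),cv2.INTER_LINEAR).ravel().round().astype(int))
# tray
hsv=cv2.cvtColor(cv2.imread("pics/top0.png"),cv2.COLOR_BGR2HSV)
E
python3 m.py
```

```text
Traceback (most recent call last):
  File "m.py", line 10, in <module>
    print("plate tri",tri("top",[ct[0],ct[1],ct[3]],"scene",[cs[0],cs[1],cs[3]]).round(4).tolist())
                      ~~~^^^^^^^^^^^^^^^^^^^^^^^^^^^^^^^^^^^^^^^^^^^^^^^^^^^^^^^
  File "h.py", line 13, in tri
    o1,d1=ray(a,ua);o2,d2=ray(b,ub);out=[]
          ~~~^^^^^^
  File "h.py", line 7, in ray
    d=np.c_[p,np.ones(len(p))]@R.T;return o,d/np.linalg.norm(d,axis=1)[:,None]
      ~~~~~~~~~~~~~~~~~~~~~~~~^~~~
ValueError: matmul: Input operand 1 has a mismatch in its core dimension 0, with gufunc signature (n?,k),(k,m?)->(n?,m?) (size 4 is different from 3)
```

```bash
sed -i "s/np.array(i\['rotation'\])/Rotation.from_quat(i['rotation']).as_matrix()/; 1a from scipy.spatial.transform import Rotation" h.py; python3 m.py
```

```text
plate tri [[0.7483, -0.0559, 0.0199, 0.0032], [0.7234, -0.3008, 0.0186, 0.0061], [0.4485, -0.0284, 0.0127, 0.0006]]
0.012 sides [np.float64(0.2514), np.float64(0.3011), np.float64(0.2519), np.float64(0.3022)] [[0.7497, -0.0547, 0.012], [0.7271, -0.305, 0.012], [0.4271, -0.2796, 0.012], [0.4486, -0.0287, 0.012]] c [ 0.5881 -0.167   0.012 ]
yaw x -4.89
0.02 sides [np.float64(0.2495), np.float64(0.2989), np.float64(0.25), np.float64(0.3)] [[0.7474, -0.0545, 0.02], [0.7249, -0.303, 0.02], [0.4271, -0.2778, 0.02], [0.4485, -0.0287, 0.02]] c [ 0.587 -0.166  0.02 ]
yaw x -4.89
tin lateral,z,radius [0.0007 0.0419 0.0284]
axis yaw(deg) from edges (lid->right dir) -70.8 point [0.4523 0.1929 0.    ]
apex ends [[0.4408, 0.219, 0.071], [0.4631, 0.1621, 0.071]] 0.0611 [0.452  0.1905 0.071 ]
[239 252 254 254 254 254 254 254 254 254 254 254 254 254 255 254 253 253
 254 254 255 234 141 145 149]
[240 255 255 255 255 255 255 255 255 255 255 255 255 255 255 254 254 254
 254 254 255 215 145 143 150]
[243 255 254 254 254 254 254 254 254 254 254 254 254 254 254 252 249 249
 249 249 251 221 148 144 153]
```

```bash
cat > m2.py <<'E'
from h import *
L=lambda p:[[x/4+315-.4,y/4+145-.4] for x,y in p]
r=onz("top",L([(80,299),(438,325),(74,403),(434,427)]),.049)
print("roller ends",r.round(4).tolist());c=r.mean(0);yv=(r[0]-r[1]+r[2]-r[3]);yv/=np.linalg.norm(yv);xv=np.array([yv[1],-yv[0],0])
print("origin",c.round(4),"yaw",np.degrees(np.arctan2(xv[1],xv[0])).round(2),"lengths",np.linalg.norm(r[0]-r[1]).round(4),np.linalg.norm(r[2]-r[3]).round(4),"sep",((r[0]+r[1]-r[2]-r[3])/2@xv).round(4))
def lab(P): return np.c_[(P-c)@xv,(P-c)@yv,P[:,2]].round(4).tolist()
print("guide face",lab(onz("top",L([(204,320),(200,396)]),.064)))
print("press roller",lab(onz("top",L([(233,323),(304,328)]),.098)))
print("plate corners",lab(onz("top",L([(55,25),(480,55),(460,567),(22,540)]),.016)))
E
python3 m2.py
python3 - <<'E'
from h import *
s=cv2.imread("pics/scene0.png")
cv2.imwrite("pics/crop3.png",cv2.resize(s[185:315,180:340],None,fx=5,fy=4.6,interpolation=cv2.INTER_CUBIC))
E
```

```text
roller ends [[0.5816, -0.0643, 0.049], [0.5626, -0.2644, 0.049], [0.5234, -0.0595, 0.049], [0.5054, -0.2598, 0.049]]
origin [ 0.5433 -0.162   0.049 ] yaw -5.27 lengths 0.2011 0.2011 sep 0.0579
guide face [[0.0202, 0.0322, 0.064], [-0.0218, 0.0318, 0.064]]
press roller [[0.0151, 0.0194, 0.098], [0.0151, -0.0185, 0.098]]
plate corners [[0.1946, 0.1258, 0.016], [0.195, -0.1246, 0.016], [-0.1049, -0.1269, 0.016], [-0.1065, 0.124, 0.016]]
```

View pics/crop3.png

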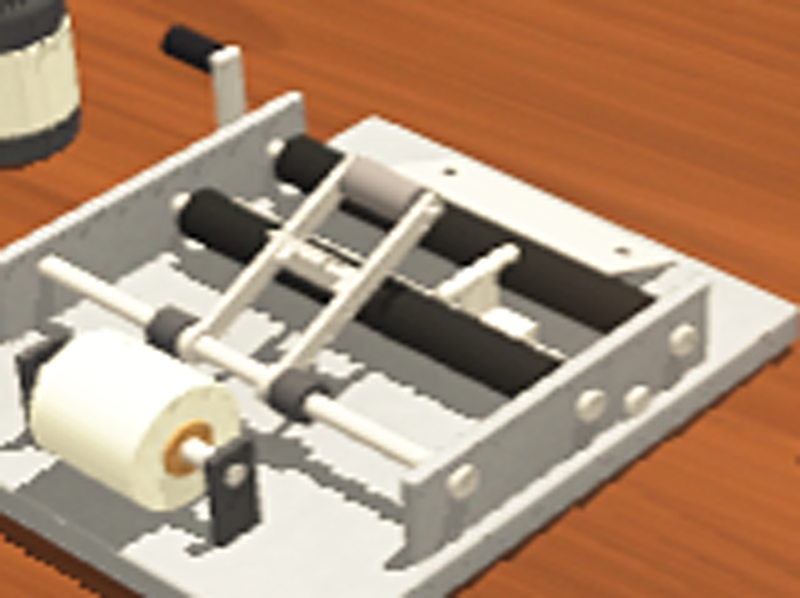

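{"op": "move_arm", "data": {"moves": [[[0,0,0],[0,0,-9],1],[[0,0,0],[0,0,-9],1],[[0,0,0],[0,0,-9],1],[[0,0,0],[0,0,-9],1],[[0,0,0],[0,0,-9],1]], "squeeze": 25}}

```text
clock: 0.72
position: [0.262, 0.5672, 0.2308]
ee_rot: [-0.178, 0.984, -0.0, -0.0]
ft_force: [0.6, -1.4, -0.6]
grip_width: 0.999
```

{"op": "move_arm", "data": {"moves": [[[-0.1,-1,0.2],[0,0,0],1],[[-0.1,-1,0.2],[0,0,0],1],[[-0.1,-1,0.2],[0,0,0],1],[[-0.1,-1,0.2],[0,0,0],1],[[-0.1,-1,0.2],[0,0,0],1]]}}

```text
clock: 1.35
position: [0.3172, 0.4534, 0.2058]
ee_rot: [-0.175, 0.984, -0.0, -0.0]
ft_force: [1.0, -0.1, 0.7]
grip_width: 0.998
```

{"op": "move_arm", "data": {"moves": [[[-0.1,-1,0.2],[0,0,0],1],[[-0.1,-1,0.2],[0,0,0],1],[[-0.1,-1,0.2],[0,0,0],1],[[-0.1,-1,0.2],[0,0,0],1],[[-0.1,-1,0.2],[0,0,0],1]]}}

```text
clock: 1.98
position: [0.3721, 0.3404, 0.1809]
ee_rot: [-0.175, 0.985, -0.0, -0.0]
ft_force: [-0.9, 0.4, 0.4]
grip_width: 0.998
```

{"op": "move_arm", "data": {"moves": [[[-0.1,-1,0.3],[0,0,0],1],[[-0.1,-1,0.3],[0,0,0],1],[[-0.1,-1,0.3],[0,0,0],1],[[-0.1,-1,0.3],[0,0,0],1],[[-0.1,-1,0.3],[0,0,0],1]]}}

```text
clock: 2.6
position: [0.4269, 0.2275, 0.1433]
ee_rot: [-0.175, 0.985, -0.0, -0.0]
ft_force: [0.3, 0.3, 0.4]
grip_width: 1.001
```

```bash
cat >> h.py <<'E'
C=np.array([.5433,-.162]);YAW=np.radians(-5.1)
xv=np.array([np.cos(YAW),np.sin(YAW)]);yv=np.array([-xv[1],xv[0]])
def l2w(x,y): return C+x*xv+y*yv
def w2l(p): return np.array([(p[:2]-C)@xv,(p[:2]-C)@yv,p[2]])
def go(x,y,z,deg):
    o=get_obs();p=np.array(o['position']);R=Rotation.from_quat(o['ee_rot']).as_matrix()
    a=np.degrees(np.arctan2(R[1,1],R[0,1]));print("t",o['clock'].round(2),"pos",p.round(4),"yang",a.round(2),"tilt",R[:,2].round(3),"F",np.round(o['ft_force'],1),"w",np.round(o['grip_width'],3))
    print("shift now units",(R.T@(np.array([x,y,z])-p)/.025).round(2),"turn z",round(a-deg,2))
    g=np.radians(deg);Y=np.array([np.cos(g),np.sin(g),0]);X=np.array([-Y[1],Y[0],0]);d=np.array([x,y,z])-p;print("shift after turn",np.round([d@X/.025,d@Y/.025,-d[2]/.025],2))
E
python3 - <<'E'
from h import *
go(.452,.191,.03,110)
L=lambda p:[[x/4+315-.4,y/4+145-.4] for x,y in p];S=lambda p:[[x/5+180-.4,y/4.6+185-.4] for x,y in p]
t=tri("top",L([(268,325),(194,396)]),"scene",S([(382,195),(516,250)]));print(t.round(4).tolist(),[w2l(q).round(4) for q in t])
print(w2l(np.r_[onz("top",L([(202,358)]),.064)[0]]))
cv2.imwrite("pics/top1.png",cv2.resize(camera("top")[200:330,150:310,::-1],None,fx=5,fy=4.6,interpolation=cv2.INTER_CUBIC))
E
```

```text
Traceback (most recent call last):
  File "h.py", line 24, in go
    a=np.degrees(np.arctan2(R[1,1],R[0,1]));print("t",o['clock'].round(2),"pos",p.round(4),"yang",a.round(2),"tilt",R[:,2].round(3),"F",np.round(o['ft_force'],1),"w",np.round(o['grip_width'],3))
                                                      ^^^^^^^^^^^^^^^^
AttributeError: 'float' object has no attribute 'round'
```

```bash
sed -i "s/o\['clock'\].round(2)/round(float(o['clock']),2)/" h.py
python3 - <<'E'
from h import *
go(.452,.191,.03,110)
L=lambda p:[[x/4+315-.4,y/4+145-.4] for x,y in p];S=lambda p:[[x/5+180-.4,y/4.6+185-.4] for x,y in p]
t=tri("top",L([(268,325),(194,396)]),"scene",S([(382,195),(516,250)]));print(t.round(4).tolist(),[w2l(q).round(4) for q in t])
print(w2l(np.r_[onz("top",L([(202,358)]),.064)[0]]))
E
```

```text
t 2.6 pos [0.4269 0.2275 0.1433] yang 110.2 tilt [-0. -0. -1.] F [0.3 0.3 0.4] w 1.001
shift now units [-0.44 -1.72  4.53] turn z 0.2
shift after turn [-0.44 -1.72  4.53]
[[0.5591, -0.1634, 0.0963, 0.0012], [0.5242, -0.1243, 0.0615, 0.002]] [array([0.0159, 0.    , 0.0963]), array([-0.0224,  0.0358,  0.0615])]
[-0.00081654  0.03203767  0.064     ]
```

{"op": "move_arm", "data": {"moves": [[[-0.22,-0.86,0],[0,0,0],1],[[-0.22,-0.86,0],[0,0,0],1],[[0,0,0.8],[0,0,0],1],[[0,0,0.8],[0,0,0],1],[[0,0,0.4],[0,0,0],1]]}}

```text
clock: 3.22
position: [0.4514, 0.1915, 0.0927]
ee_rot: [-0.175, 0.985, -0.0, -0.001]
ft_force: [0.7, -0.3, 0.2]
grip_width: 1.001
```

Run:
```python
from h import *
go(.452,.191,.03,110)
a=camera("scene")[225:355,395:525,::-1];b=camera("top")[215:315,175:275,::-1]
cv2.imwrite("pics/near1.png",np.hstack([cv2.resize(a,(400,400),interpolation=cv2.INTER_CUBIC),cv2.resize(b,(400,400),interpolation=cv2.INTER_CUBIC)]))
```

```text
t 3.23 pos [0.4514 0.1915 0.0927] yang 110.2 tilt [-0.001 -0.001 -1.   ] F [ 0.7 -0.3  0.2] w 1.001
shift now units [-0.02 -0.03  2.51] turn z 0.2
shift after turn [-0.02 -0.03  2.51]
```

View pics/near1.png

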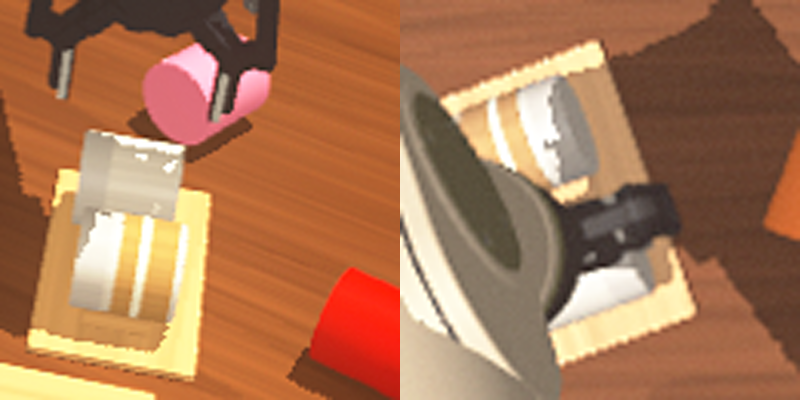

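Shadowed, the blank shows its lid seam near its left end in the scene view (about x=110 in the crop). So the lid is towards world -y and the base towards +y, which needs no half turn. The pads straddle the tin.

{"op": "move_arm", "data": {"moves": [[[0,0,0.6],[0,0,0],1],[[0,0,0.6],[0,0,0],1],[[0,0,0.6],[0,0,0],1],[[0,0,0.6],[0,0,0],1],[[0,0,0],[0,0,0],1]]}}

```text
clock: 3.95
position: [0.4512, 0.1914, 0.0324]
ee_rot: [-0.175, 0.984, -0.0, -0.001]
ft_force: [-0.3, -0.6, 0.8]
grip_width: 1.0
```

{"op": "move_arm", "data": {"moves": [[[0,0,0],[0,0,0],0.8],[[0,0,0],[0,0,0],0.75],[[0,0,0],[0,0,0],0.72],[[0,0,0],[0,0,0],0.65],[[0,0,0],[0,0,0],0.6]], "squeeze": 25}}

```text
clock: 4.58
position: [0.4524, 0.1924, 0.0345]
ee_rot: [-0.175, 0.984, 0.0, 0.001]
ft_force: [-1.5, 1.2, 6.1]
grip_width: 0.719
```

{"op": "move_arm", "data": {"moves": [[[0,0,-0.1],[0,0,0],0.5],[[0,0,-0.5],[0,0,0],0.5],[[0,0,-0.9],[0,0,0],0.5],[[0,0,-1],[0,0,0],0.5],[[0,0,-1],[0,0,0],0.5]]}}

```text
clock: 5.2
position: [0.452, 0.1916, 0.1228]
ee_rot: [-0.175, 0.985, -0.0, 0.0]
ft_force: [0.7, 0.3, -2.2]
grip_width: 0.724
```

Run:
```python
from h import *
print(l2w(-.08,-.006))
go(*l2w(-.08,-.006),.14,84.9)
```

```text
[ 0.46308335 -0.1608647 ]
t 5.2 pos [0.452  0.1916 0.1228] yang 110.19 tilt [ 0.  0. -1.] F [ 0.7  0.3 -2.2] w 0.724
shift now units [  4.45 -13.39  -0.69] turn z 25.29
shift after turn [ -1.69 -14.    -0.69]
```

{"op": "move_arm", "data": {"moves": [[[0,0,-0.14],[0,0,5.06],0.5],[[0,0,-0.14],[0,0,5.06],0.5],[[0,0,-0.14],[0,0,5.06],0.5],[[0,0,-0.14],[0,0,5.06],0.5],[[0,0,-0.14],[0,0,5.06],0.5]]}}

```text
clock: 5.82
position: [0.452, 0.1916, 0.1396]
ee_rot: [0.046, 0.999, 0.0, 0.0]
ft_force: [-0.3, 0.4, -1.0]
grip_width: 0.724
```

{"op": "move_arm", "data": {"moves": [[[-0.12,-0.7,0],[0,0,0],0.5],[[-0.12,-1,0],[0,0,0],0.5],[[-0.12,-1,0],[0,0,0],0.5],[[-0.12,-1,0],[0,0,0],0.5],[[-0.12,-1,0],[0,0,0],0.5]]}}

```text
clock: 6.45
position: [0.4562, 0.0712, 0.139]
ee_rot: [0.044, 0.999, -0.0, 0.0]
ft_force: [0.6, 0.4, -1.7]
grip_width: 0.722
```

{"op": "move_arm", "data": {"moves": [[[-0.12,-1,0],[0,0,0],0.5],[[-0.12,-1,0],[0,0,0],0.5],[[-0.12,-1,0],[0,0,0],0.5],[[-0.12,-1,0],[0,0,0],0.5],[[-0.12,-1,0],[0,0,0],0.5]]}}

```text
clock: 7.08
position: [0.4596, -0.0545, 0.1389]
ee_rot: [0.044, 0.999, 0.0, -0.0]
ft_force: [1.0, 0.1, -1.5]
grip_width: 0.72
```

{"op": "move_arm", "data": {"moves": [[[-0.12,-1,0],[0,0,0],0.5],[[-0.12,-1,0],[0,0,0],0.5],[[-0.1,-0.8,0],[0,0,0],0.5],[[-0.1,-0.5,0],[0,0,0],0.5],[[0,0,0],[0,0,0],0.5]]}}

```text
clock: 7.7
position: [0.4636, -0.1366, 0.1388]
ee_rot: [0.045, 0.999, -0.0, -0.0]
ft_force: [-0.5, -0.2, -2.3]
grip_width: 0.724
```

Run:
```python
from h import *
go(*l2w(-.08,-.006),.09,84.9); print(w2l(np.array(get_obs()['position'])))
a=camera("scene")[110:330,160:400,::-1];b=camera("top")[140:320,280:480,::-1]
cv2.imwrite("pics/near2.png",np.hstack([cv2.resize(a,(400,400),interpolation=cv2.INTER_CUBIC),cv2.resize(b,(400,400),interpolation=cv2.INTER_CUBIC)]))
```

```text
t 7.7 pos [ 0.4636 -0.1366  0.1388] yang 84.84 tilt [-0.  0. -1.] F [-0.5 -0.2 -2.3] w 0.724
shift now units [-0.07 -0.97  1.95] turn z -0.06
shift after turn [-0.07 -0.97  1.95]
[-0.08165552  0.01824877  0.13882935]
```

View pics/near2.png

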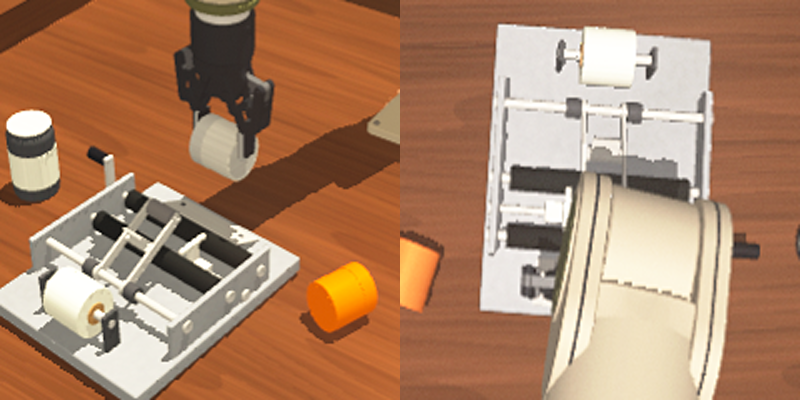

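{"op": "move_arm", "data": {"moves": [[[0,-0.5,0.3],[0,0,0],0.5],[[0,-0.47,0.5],[0,0,0],0.5],[[0,0,0.6],[0,0,0],0.5],[[0,0,0.5],[0,0,0],0.5],[[0,0,0],[0,0,0],0.5]]}}

```text
clock: 8.43
position: [0.461, -0.1591, 0.09]
ee_rot: [0.044, 0.999, 0.0, -0.001]
ft_force: [0.3, -0.0, -1.7]
grip_width: 0.721
```

{"op": "move_arm", "data": {"moves": [[[-0.4,0,0],[0,0,0],0.5],[[-0.5,0,0],[0,0,0],0.5],[[-0.5,0,0],[0,0,0],0.5],[[-0.4,0,0],[0,0,0],0.5],[[0,0,0],[0,0,0],0.5]]}}

```text
clock: 9.05
position: [0.5073, -0.1637, 0.0912]
ee_rot: [0.044, 0.999, -0.0, -0.0]
ft_force: [-0.0, -0.1, -2.2]
grip_width: 0.72
```

```bash
cat >> h.py <<'E'
def st():
    o=get_obs();p=w2l(np.array(o['position']));f=np.array(o['ft_force']);print("t",round(float(o['clock']),2),"lab mm",(p*1000).round(1),"F lab",np.round([f[:2]@xv,f[:2]@yv,f[2]],1),"w",round(float(o['grip_width']),3))
E
python3 -c "
from h import *
st()"
```

```text
t 9.05 lab mm [-35.7  -4.9  91.2] F lab [ 0.  -0.1 -2.2] w 0.72
```

{"op": "move_arm", "data": {"moves": [[[-0.15,-0.08,0],[0,0,0],0.5],[[-0.15,0,0],[0,0,0],0.5],[[-0.15,0,0],[0,0,0],0.5],[[-0.1,0,0],[0,0,0],0.5],[[0,0,0],[0,0,0],0.5]]}}

```text
clock: 9.68
position: [0.5183, -0.1667, 0.0903]
ee_rot: [0.045, 0.999, 0.0, -0.002]
ft_force: [-5.7, 0.5, -2.9]
grip_width: 0.724
```

```bash
python3 -c "
from h import *
st()"
```

```text
t 9.68 lab mm [-24.5  -6.9  90.3] F lab [-5.7 -0.1 -2.9] w 0.724
```

{"op": "move_arm", "data": {"moves": [[[-0.12,0,0],[0,0,0],0.5],[[-0.12,0,0],[0,0,0],0.5],[[-0.12,0,0],[0,0,0],0.5],[[0,0,0],[0,0,0],0.5]]}}

```text
clock: 10.18
position: [0.5274, -0.1676, 0.0902]
ee_rot: [0.045, 0.999, 0.0, -0.002]
ft_force: [-5.3, 0.2, -3.8]
grip_width: 0.723
```

```bash
python3 -c "
from h import *
st()"
```

```text
t 10.18 lab mm [-15.4  -6.9  90.2] F lab [-5.3 -0.3 -3.8] w 0.723
```

{"op": "move_arm", "data": {"moves": [[[-0.16,0,0],[0,0,0],0.5],[[-0.16,0,0],[0,0,0],0.5],[[-0.16,0,0],[0,0,0],0.5],[[-0.14,0,0],[0,0,0],0.5],[[0,0,0],[0,0,0],0.5]]}}

```text
clock: 10.8
position: [0.543, -0.169, 0.0901]
ee_rot: [0.045, 0.999, 0.0, -0.002]
ft_force: [-5.1, -0.0, -5.8]
grip_width: 0.726
```

```bash
python3 -c "
from h import *
st()"
```

```text
t 10.8 lab mm [ 0.3 -7.  90.1] F lab [-5.  -0.5 -5.8] w 0.726
```

{"op": "move_arm", "data": {"moves": [[[0,0,0.12],[0,0,0],0.5],[[0,0,0.12],[0,0,0],0.5],[[0,0,0.12],[0,0,0],0.5],[[0,0,0.08],[0,0,0],0.5],[[0,0,0],[0,0,0],0.5]]}}

```text
clock: 11.42
position: [0.5445, -0.1691, 0.0801]
ee_rot: [0.045, 0.999, -0.0, -0.0]
ft_force: [-3.4, -1.4, -5.1]
grip_width: 0.722
```

```bash
python3 -c "
from h import *
st()"
```

```text
t 11.43 lab mm [ 1.8 -7.  80.1] F lab [-3.3 -1.7 -5.1] w 0.722
```

{"op": "move_arm", "data": {"moves": [[[0.04,0,0.06],[0,0,0],0.5],[[0,0,0.06],[0,0,0],0.5],[[0,0,0.04],[0,0,0],0.5],[[0,0,0],[0,0,0],0.5]]}}

```text
clock: 11.92
position: [0.5436, -0.169, 0.0763]
ee_rot: [0.044, 0.999, -0.0, 0.0]
ft_force: [-3.3, -2.1, -6.8]
grip_width: 0.721
```

```bash
python3 -c "
from h import *
st()"
```

```text
t 11.93 lab mm [ 1.  -7.  76.3] F lab [-3.1 -2.4 -6.8] w 0.721
```

{"op": "move_arm", "data": {"moves": [[[0,0,0.04],[0,0,0],0.5],[[0,0,0.04],[0,0,0],0.5],[[0,0,0],[0,0,0],0.5]]}}

```text
clock: 12.3
position: [0.5438, -0.169, 0.0751]
ee_rot: [0.045, 0.999, 0.0, 0.0]
ft_force: [-7.4, 0.1, 3.5]
grip_width: 0.722
```

```bash
python3 -c "
from h import *
st()"
```

```text
t 12.3 lab mm [ 1.1 -6.9 75.1] F lab [-7.4 -0.6  3.5] w 0.722
```

{"op": "move_arm", "data": {"moves": [[[0.04,0,0],[0,0,0],0.5],[[0.03,0,0],[0,0,0],0.5],[[0,0,0],[0,0,0],0.5]]}}

```text
clock: 12.68
position: [0.5422, -0.1689, 0.0744]
ee_rot: [0.044, 0.999, -0.0, 0.0]
ft_force: [-0.7, -0.9, -4.3]
grip_width: 0.72
```

```bash
python3 -c "
from h import *
st()"
```

```text
t 12.68 lab mm [-0.5 -6.9 74.4] F lab [-0.6 -1.  -4.3] w 0.72
```

{"op": "move_arm", "data": {"moves": [[[0,0,0.04],[0,0,0],0.5],[[0,0,0],[0,0,0],0.5]]}}

```text
clock: 12.92
position: [0.5425, -0.1689, 0.074]
ee_rot: [0.044, 0.999, -0.0, 0.001]
ft_force: [-1.7, -0.9, 5.1]
grip_width: 0.722
```

```bash
python3 -c "
from h import *
st()"
```

```text
t 12.93 lab mm [-0.2 -6.9 74. ] F lab [-1.6 -1.   5.1] w 0.722
```

{"op": "move_arm", "data": {"moves": [[[0,0,-0.02],[0,0,0],0.5],[[0,0.04,0],[0,0,0],0.5],[[0,0.04,0],[0,0,0],0.5],[[0,0.04,0],[0,0,0],0.5],[[0,0,0],[0,0,0],0.5]]}}

```text
clock: 13.55
position: [0.5425, -0.1677, 0.0741]
ee_rot: [0.045, 0.999, -0.001, 0.001]
ft_force: [0.9, -8.3, -1.1]
grip_width: 0.721
```

```bash
python3 -c "
from h import *
st()"
```

```text
t 13.55 lab mm [-0.3 -5.8 74.1] F lab [ 1.6 -8.1 -1.1] w 0.721
```

{"op": "move_arm", "data": {"moves": [[[0,0.04,0],[0,0,0],0.5],[[0,0,0],[0,0,0],0.5]]}}

```text
clock: 13.8
position: [0.5425, -0.1668, 0.0742]
ee_rot: [0.045, 0.999, -0.001, 0.001]
ft_force: [0.2, -8.4, -0.6]
grip_width: 0.721
```

```bash
python3 -c "
from h import *
st()"
```

```text
t 13.8 lab mm [-0.3 -4.8 74.2] F lab [ 1.  -8.3 -0.6] w 0.721
```

{"op": "move_arm", "data": {"moves": [[[0,0.04,0],[0,0,0],0.5],[[0,0,0],[0,0,0],0.5]]}}

```text
clock: 14.05
position: [0.5426, -0.1658, 0.0742]
ee_rot: [0.045, 0.999, -0.001, 0.001]
ft_force: [0.5, -8.3, -0.5]
grip_width: 0.722
```

```bash
python3 -c "
from h import *
st()"
```

```text
t 14.05 lab mm [-0.4 -3.9 74.2] F lab [ 1.2 -8.2 -0.5] w 0.722
```

Steady drag of about 8.2 N while it slides freely. The guide is expected at tin mid y of about +1 mm.

{"op": "move_arm", "data": {"moves": [[[0,0.04,0],[0,0,0],0.5],[[0,0.04,0],[0,0,0],0.5],[[0,0,0],[0,0,0],0.5]]}}

```text
clock: 14.42
position: [0.5428, -0.1638, 0.0742]
ee_rot: [0.045, 0.999, -0.001, 0.001]
ft_force: [1.0, -9.2, -1.4]
grip_width: 0.722
```

```bash
python3 -c "
from h import *
st()"
```

```text
t 14.43 lab mm [-0.4 -1.8 74.2] F lab [ 1.8 -9.1 -1.4] w 0.722
```

{"op": "move_arm", "data": {"moves": [[[0,0.03,0],[0,0,0],0.5],[[0,0,0],[0,0,0],0.5]]}}

```text
clock: 14.68
position: [0.5428, -0.1632, 0.0741]
ee_rot: [0.045, 0.999, -0.001, 0.001]
ft_force: [0.9, -8.4, -0.6]
grip_width: 0.718
```

```bash
python3 -c "
from h import *
st()"
```

```text
t 14.68 lab mm [-0.4 -1.2 74.1] F lab [ 1.7 -8.3 -0.6] w 0.718
```

{"op": "move_arm", "data": {"moves": [[[0,0.03,0],[0,0,0],0.5],[[0,0,0],[0,0,0],0.5]]}}

```text
clock: 14.92
position: [0.5429, -0.1624, 0.0742]
ee_rot: [0.045, 0.999, -0.001, 0.001]
ft_force: [0.6, -8.8, -0.8]
grip_width: 0.723
```

```bash
python3 -c "
from h import *
st()"
```

```text
t 14.93 lab mm [-0.4 -0.4 74.2] F lab [ 1.4 -8.7 -0.8] w 0.723
```

{"op": "move_arm", "data": {"moves": [[[0,0.02,0],[0,0,0],0.5],[[0,0,0],[0,0,0],0.5]]}}

```text
clock: 15.18
position: [0.5429, -0.162, 0.0742]
ee_rot: [0.045, 0.999, -0.001, 0.001]
ft_force: [0.6, -9.0, -0.8]
grip_width: 0.722
```

```bash
python3 -c "
from h import *
st()"
```

```text
t 15.18 lab mm [-0.4  0.  74.2] F lab [ 1.4 -8.9 -0.8] w 0.722
```

{"op": "move_arm", "data": {"moves": [[[0,0.02,0],[0,0,0],0.5],[[0,0,0],[0,0,0],0.5]]}}

```text
clock: 15.42
position: [0.543, -0.1614, 0.0741]
ee_rot: [0.045, 0.999, -0.001, 0.001]
ft_force: [0.7, -8.3, -0.9]
grip_width: 0.719
```

{"op": "move_arm", "data": {"moves": [[[0,0.02,0],[0,0,0],0.5],[[0,0,0],[0,0,0],0.5]]}}

```text
clock: 15.68
position: [0.5431, -0.1609, 0.0741]
ee_rot: [0.045, 0.999, -0.001, 0.001]
ft_force: [0.0, -8.9, -0.9]
grip_width: 0.726
```

{"op": "move_arm", "data": {"moves": [[[0,0.02,0],[0,0,0],0.5],[[0,0,0],[0,0,0],0.5]]}}

```text
clock: 15.92
position: [0.5431, -0.1606, 0.0742]
ee_rot: [0.045, 0.999, -0.001, 0.001]
ft_force: [-0.1, -8.6, -0.3]
grip_width: 0.723
```

{"op": "move_arm", "data": {"moves": [[[0,0.02,0],[0,0,0],0.5],[[0,0,0],[0,0,0],0.5]]}}

```text
clock: 16.18
position: [0.5431, -0.1606, 0.0742]
ee_rot: [0.045, 0.999, -0.002, 0.001]
ft_force: [0.9, -10.5, -0.2]
grip_width: 0.727
```

Contact: y has stalled at about +1.4 mm and the force is rising. I'll bring it up to about 7 N on the guide (about 15.5 N total).

{"op": "move_arm", "data": {"moves": [[[0,0.02,0],[0,0,0],0.5],[[0,0,0],[0,0,0],0.5]]}}

```text
clock: 16.42
position: [0.5431, -0.1606, 0.0742]
ee_rot: [0.046, 0.999, -0.002, 0.001]
ft_force: [0.6, -12.7, -1.0]
grip_width: 0.721
```

{"op": "move_arm", "data": {"moves": [[[0,0.01,0],[0,0,0],0.5],[[0,0,0],[0,0,0],0.5]]}}

```text
clock: 16.68
position: [0.543, -0.1605, 0.0742]
ee_rot: [0.046, 0.999, -0.002, 0.001]
ft_force: [1.6, -12.9, -1.5]
grip_width: 0.723
```

{"op": "move_arm", "data": {"moves": [[[0,0.02,0],[0,0,0],0.5],[[0,0,0],[0,0,0],0.5]]}}

```text
clock: 16.92
position: [0.543, -0.1605, 0.0742]
ee_rot: [0.046, 0.999, -0.002, 0.001]
ft_force: [1.1, -13.7, -1.2]
grip_width: 0.726
```

```bash
python3 -c "
from h import *
st()"
```

```text
t 16.93 lab mm [-0.4  1.5 74.2] F lab [  2.4 -13.6  -1.2] w 0.726
```

{"op": "move_arm", "data": {"moves": [[[0,0.02,0],[0,0,0],0.5],[[0,0,0],[0,0,0],0.5]]}}

```text
clock: 17.18
position: [0.543, -0.1604, 0.0742]
ee_rot: [0.046, 0.999, -0.002, 0.001]
ft_force: [0.6, -15.0, -1.9]
grip_width: 0.72
```

{"op": "move_arm", "data": {"moves": [[[0,0,0],[0,0,0],0.74],[[0,0,0],[0,0,0],0.78],[[0,0,0],[0,0,0],0.84],[[0,0,0],[0,0,0],0.92],[[0,0,0],[0,0,0],1]]}}

```text
clock: 17.8
position: [0.5431, -0.1555, 0.0737]
ee_rot: [0.044, 0.999, 0.0, 0.0]
ft_force: [-0.4, 1.1, -1.2]
grip_width: 0.998
```

```bash
python3 -c "
from h import *
st()"
```

```text
t 17.8 lab mm [-0.8  6.5 73.7] F lab [-0.5  1.  -1.2] w 0.998
```

{"op": "move_arm", "data": {"moves": [[[0,-0.18,0],[0,0,0],1],[[0,0,-0.3],[0,0,0],1],[[0,0,-0.8],[0,0,0],1],[[0,0,-1],[0,0,0],1],[[0,0,-1],[0,0,0],1]]}}

```text
clock: 18.42
position: [0.5426, -0.1607, 0.1526]
ee_rot: [0.045, 0.999, 0.0, 0.0]
ft_force: [-0.2, 1.2, 0.5]
grip_width: 1.003
```

{"op": "move_arm", "data": {"moves": [[[0.8,0,-1],[0,0,0],1],[[1,0,-1],[0,0,0],1],[[1,0.5,0],[0,0,0],1],[[1,1,0],[0,0,0],1],[[0.6,1,0],[0,0,0],1]]}}

```text
clock: 19.05
position: [0.4376, -0.0881, 0.2019]
ee_rot: [0.045, 0.999, 0.0, 0.0]
ft_force: [1.2, 0.1, -0.2]
grip_width: 1.003
```

{"op": "move_arm", "data": {"moves": [[[0,1,0],[0,0,0],1],[[0,1,0],[0,0,0],1],[[0,1,0],[0,0,0],1],[[0,1,0],[0,0,0],1],[[0,1,0],[0,0,0],1]]}}

```text
clock: 19.68
position: [0.4497, 0.0366, 0.2019]
ee_rot: [0.045, 0.999, 0.0, 0.0]
ft_force: [-0.1, -0.8, 0.5]
grip_width: 1.001
```

Run:
```python
from h import *
st()
t=camera("top");s=camera("scene");cv2.imwrite("pics/topF.png",t[:,:,::-1]);cv2.imwrite("pics/sceneF.png",s[:,:,::-1])
a=s[170:330,150:350,::-1];b=t[145:295,315:445,::-1]
cv2.imwrite("pics/fin.png",np.hstack([cv2.resize(a,(400,400),interpolation=cv2.INTER_CUBIC),cv2.resize(b,(400,460),interpolation=cv2.INTER_CUBIC)[:400]]))
```

```text
t 19.68 lab mm [-110.8  189.5  201.9] F lab [-0.  -0.8  0.5] w 1.001
```

View pics/fin.png

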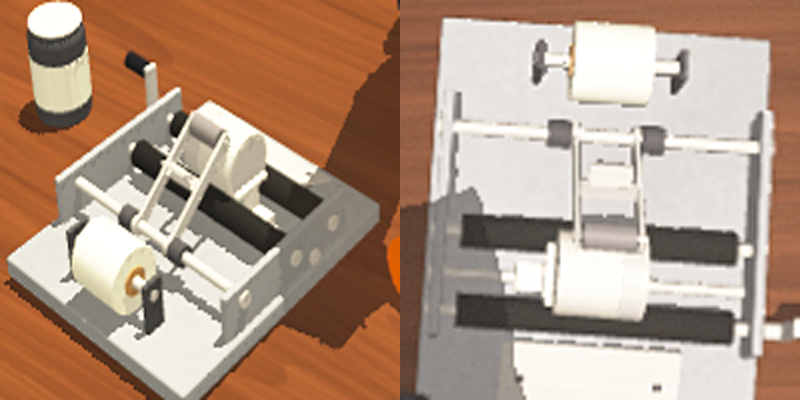

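The final crop shows the tin lying in the cradle under the press roller (top px about 383,221). Its base touches the guide blade at about 365 px, the lid seam is on the far end, and the gripper is clear. I'll do one numeric check, then hand in.

Run:
```python
from h import *
print("roller",w2l(onz("top",[(382.9,220.6)],.112)[0]).round(4),"expected .0226,0,.112")
T=lambda x,y:(315+(x-400)/400*130-.4,145+y/460*150-.4)
P=onz("top",[T(557,275),T(648,280)],.110);print("tin apex ends",[w2l(p).round(4) for p in P])
g=[cv2.imread(f"pics/{n}.png")[235:268,192:225].astype(int) for n in("top0","topF")];print("labelled tin diff",np.abs(g[0]-g[1]).mean().round(1))
st();hand_in()
```

```text
roller [0.0247 0.0002 0.112 ] expected .0226,0,.112
tin apex ends [array([-0.0064,  0.0346,  0.11  ]), array([-0.0057, -0.0277,  0.11  ])]
labelled tin diff 24.9
t 19.77 lab mm [-111.   191.2  201.7] F lab [ 0.9 -0.6 -0. ] w 1.005
the job is handed in; nothing more can be done
```

The blank tin is loaded in the labeller and handed in at 19.8 s. It lies between the two drive rollers with its base against the side guide, and the hold-down arm rests on it.

- **Loading:** I gripped the tin by its flat ends at 25 N and carried it in with its base towards the guide. The tin itself pushed the arm's roller back at about 5–6 N. I then lowered it until the rollers took the load.
- **Seating:** It slid with a steady drag of about 8.5 N and stopped against the guide at tin mid y of about +1.4 mm. The total push there was 15.0 N, so roughly 6.5 N on the guide. I then opened the gripper and backed away; the wrist force now reads near zero.

**Last checks:**
- **Roller:** It stands at labeller x = 24.7 mm, against about 22.6 mm expected on a seated tin.
- **Tin ends:** They measure y = +34.6 and −27.7 mm, against a guide face measured at 32 mm. The 2–3 mm difference is about what hand-picked pixels give. The final picture shows the base touching the blade with no gap.
- **Labelled tin (check inconclusive):** The before/after image difference there was 24.9 grey levels. I can't tell whether that came from the robot's shadow or the robot covering the view. I felt no contact with it and did not view it again.

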